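# Clamp a tube rack on the bench mixer with its ball knob

### The arm

A 7-joint arm with a two-finger parallel gripper is mounted at the origin on the work surface. World frame = base frame: x ahead of the robot, y to its left, z up, the work surface at z = 0. Lengths are in mm, angles in rad, forces in N, time in s.
With the tool pointing down it reaches from about 425 to 925 mm from the base axis. Payload 6.8 kg.
Tool frame: the origin (TCP) lies midway between the tips of the shut fingers; the grasp point (between the pads) lies 19 mm behind it; z points along the fingers, y is the direction in which the jaws open and shut (so a half turn about z gives the same grasp; the last joint's range is limited). The gripper opens to 85 mm and grips with 20 to 120 N. Pads are 22 mm wide; open, the fingers measure 114 mm over their backs; the gripper's body (76 mm by 85 mm) begins 54 mm behind the grasp point. The pads swing forward as they close: fully open they stand 13 mm farther back than shut.
Start: joints at [1.062, 0.477, 0.022, 1.555, -0.011, 1.109, -0.083], TCP at [263.365, -621.519, 231.308] pointing down, gripper open.
Joint ranges: [-2.96, 2.96], [-0.34, 2.1], [-1.41, 1.46], [0.24, 2.44], [-1.37, 4.51], [0.17, 1.92], [-2.96, 2.96]. Speed limits (rad/s): [2.39, 2.39, 3.14, 3.14, 3.14, 3.14, 3.14].

### API

Orientations are given as a unit quaternion [w, x, y, z].
In Python, from rig import env gives the robot as it stands.
- The arm moves only by the tool servo_tool, never from a script. Its argument "series" is one flat list of numbers, 7 for each row, row after row: the shift along the tool's x, y, z in units of 30 mm (1.0 is 30 mm), then the turn, a rotation vector about the tool's x, y, z in rad, then the opening, from -1 (shut) to 1 (fully open). A call has 1 to 5 rows; each row shifts and turns the commanded pose from where the row before left it, along the tool's axes as they then stand; what a row does not reach is not made up. A row lasts 1/10 s, in which the tool goes at most 50 mm and 8.59 degrees, less where a joint would pass 70% of its speed; a pose out of reach is approached as far as the arm can. A call is refused whole if a number of a shift passes 1 or a number of a turn 0.15, either way. A call with a gripper value outside its range is refused whole. The fingers move at their own pace and stop on an object; the grip force is fixed at half the most. Time passes only in rows, so rows that do not move let the fingers close. It gives the time, the measured TCP pose, the force and the opening at its end, in the units of the state.
- env.observe(): the state, without advancing time (a new reading comes with each control period).
- env.camera(name): name is "scene" or "top" or "wrist"; returns the picture (400x640x3 uint8, red, green, blue); there is no depth.
- env.calibration(name): a dict with "fovy" (degrees; the focal length in pixels is half the picture's height over the tangent of half this angle, whatever the lens; pixels are square), "cx", "cy" (the principal point, pixels), "T" (4x4, takes a point from camera to world coordinates). Camera axes: x right, y up, looking along -z (the intrinsics and any distortion apply to the point x, -y, -z); pixel columns grow to the right and rows downward; lengths in mm; the calibration is good to about 2 mm. The wrist camera is an equidistant fisheye: a pixel r from the principal point sees the ray r / f radians off the axis. A picture is of the moment at which its call begins: read the wrist's pose just before it. calibration takes no time and is no camera call; for the wrist camera it gives the pose at the moment of the call.
- env.job_done(): hands the job in, once; it reports no verdict.
The state is a dict: "clock": time; "joint_pos": joint angles; "joint_vel": joint speeds; "effort": joint torques, N m; "eef_pos": TCP position; "tool_rot": TCP orientation; "force": force on the tool from outside, world axes, zero at the start; "moment": the same for the moment, N m; "width": finger opening in mm.
Only numpy, scipy, OpenCV 4.12 (cv2) and the standard library are available. Lean on these libraries where they do the work, as an engineer would, in place of code of your own. Each camera call takes 0.05 s, during which the arm holds its last target. There are 200 camera calls.

### The job

Stand the short black rack of ten capped tubes on the mixer's bed, upright, lengthwise and in the middle between the two jaws, setting it down rather than dropping it. Let go of it, then turn the ball knob clockwise (seen from above) until the jaws hold the rack firmly, with about 15 to 20 N, without cracking it by overtightening, and let go of the knob. Leave the other things on the bench where they are.

Things in the scene. Friction and masses are not known exactly. Their poses are not given: they have to be found in the camera images.
- bed: Fixed aluminium plate, 150 x 80 mm. Origin: middle of its upper face, 12 mm above the table. +x points along the clamp to the white housing with the ball knob; z up. The rack's long side goes along x, between the stop jaw at -x (aluminium, 64 wide, 50 high; fixed, its face somewhere from x = -59 to -51 mm, as last set) and the moving jaw at +x. The gap is open above and at both y sides.
- jaw: Moving rubber-faced jaw, 64 mm wide, top 50 mm above the bed. Origin: middle of its gripping face's lower edge; axes as the bed's. Slides along x only, starting at x = 50 to 55 mm; a clockwise turn drives it 10 mm per rad to the stop jaw, 31 mm from x = 55 at most. Its face is sprung (8 N per mm): each 10 N on the rack adds 0.1 N m to the torque needed at the knob.
- ball (a point): Centre of the smooth black ball knob, 44 mm across, on a 14 mm upright stem, 37 mm above the housing's top (72 x 96 mm), 122 mm above the table, at the bed's x = 132 mm. It turns about the vertical here, clockwise from above to close, with a steady drag of 0.3 N m, and stays where left, even tight. Slippery (friction 0.32 to 0.48): 40 to 50 N across its widest part turns it; high grips slip, weak ones may.
- rack_mid (a point): Centre of the loose black tube rack (about 0.28 kg): a block 90 mm (its x) x 46 mm (its y) x 60 mm high, with ten capped tubes on top up to 82 mm above its underside. This point is 30 mm above the underside. Grip it across the 46 mm; either end may face the stop jaw. It cracks when the jaws press over 35 N. A longer fixed rack (140 mm) stands at the far edge: ignore it.
- tipbox: Bystander: white box with a clear lid, 77 x 62 x 51 mm, loose; origin under its centre.
- vial0: Bystander: small capped vial, 24 mm across, 45 mm high, loose, on the robot's side of the clamp; origin under its centre.
- vial1: Bystander: small capped vial as vial0, on the far side of the clamp.

How it is judged:
By the outcome, as a careful person would: the job done as asked, in the order asked, and still so for the second after the job is handed in, with the robot touching nothing.
It also fails if it takes over 72 s, if anything falls off the work surface, if the arm or the gripper's body presses on something with over 40 N, if the wrist force passes 120 N, or if a joint passes its speed limit or range.

## Working session

There is one attempt and no reset: what is moved stays moved. The work goes in short steps, Python scripts to look and compute and a tool call to move; the robot and the scene stay as the last step left them, time stands still between calls to the robot, and variables do not carry over. Pictures are saved under pics/ and viewed, about 8 in all and at most 12, crops included, and the job is handed in when it is done.

Besides the shell and the picture viewer there is one more tool, called after "Emit:" as a command line: name --argument value ..., lists and objects as JSON in quotes. servo_tool: Moves the arm, as the interface text tells. Its arguments: {"type":"object","properties":{"series":{"type":"array"}},"required":["series"]}

```bash
mkdir -p pics; ls; python3 - <<'E'
from rig import env
import cv2,numpy as np
for n in("scene","top"):
    cv2.imwrite(f"pics/{n}0.png",env.camera(n)[:,:,::-1])
    c=env.calibration(n);print(n,c["fovy"],c["cx"],c["cy"],np.round(c["T"],3).tolist(),[k for k in c])
s=env.observe();print(s)
E
```

```text
pics
scene 50.452816053009585 311.07024171263726 201.86870956696967 [[-0.799, -0.335, 0.499, 931.296], [0.601, -0.448, 0.661, 436.56], [0.002, 0.829, 0.56, 515.493], [0.0, 0.0, 0.0, 1.0]] ['fovy', 'cx', 'cy', 'T']
top 47.62953052183442 325.8680671118401 197.79391752621245 [[-0.012, 1.0, -0.028, 520.08], [-1.0, -0.012, -0.017, -44.826], [-0.017, 0.028, 0.999, 989.871], [0.0, 0.0, 0.0, 1.0]] ['fovy', 'cx', 'cy', 'T']
{'clock': 0.1, 'joint_pos': array([ 1.06190547,  0.47776233,  0.02233855,  1.55634364, -0.01147818,
        1.1093228 , -0.08309409]), 'joint_vel': array([ 0.00016134, -0.00146717, -0.00050315, -0.00278223,  0.00035557,
        0.00141718,  0.00080271]), 'effort': array([ 4.40489181e-03, -5.97754669e+01,  1.61313515e+00, -2.81950986e+01,
        1.27392050e-02,  5.03507996e-03, -4.42903706e-05]), 'eef_pos': array([ 263.1240781 , -621.01692335,  230.39654904]), 'tool_rot': array([-8.19621744e-04,  9.79983663e-01,  1.99076095e-01, -2.39688303e-04]), 'force': array([ 0.17577929, -0.70915689, -0.36597972]), 'moment': array([ 0.01317774,  0.00680306, -0.01927647]), 'width': 85.31262337000408}
```

View pics/top0.png

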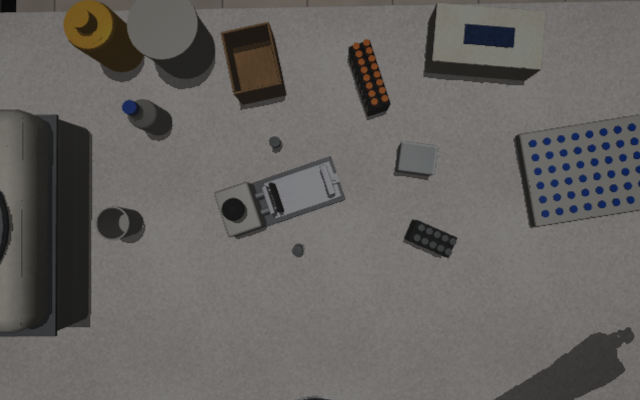

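View pics/scene0.png

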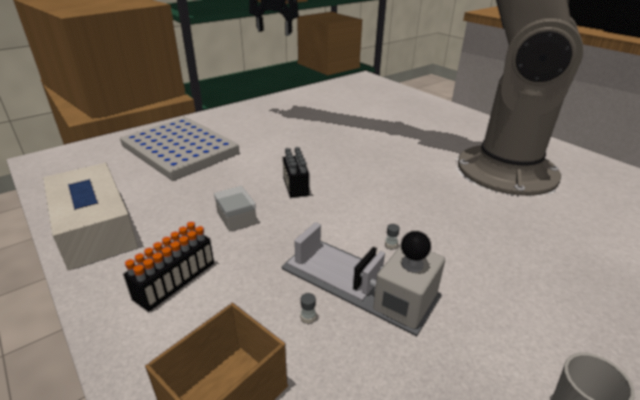

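The top view shows the rack at about (430,238), the ball at (233,209), the bed from (265,205) to (343,185), vials at (276,143) and (298,250), and the tipbox at (417,158). The scene view agrees: the housing end is toward +y.

```bash
cat > h.py <<'E'
from rig import env
import cv2,numpy as np
from scipy.spatial.transform import Rotation as R
def ray(n,u,v,c=None):
    c=c or env.calibration(n);f=200/np.tan(np.radians(c["fovy"]/2));T=np.array(c["T"])
    x,y=(u-c["cx"]),(v-c["cy"])
    if n=="wrist":
        r=np.hypot(x,y);a=r/f;s=np.sin(a)/max(r,1e-9);d=np.array([x*s,-y*s,-np.cos(a)])
    else: d=np.array([x/f,-y/f,-1])
    d=T[:3,:3]@d;return T[:3,3],d/np.linalg.norm(d)
def onz(n,u,v,z,c=None):
    o,d=ray(n,u,v,c);return o+d*(z-o[2])/d[2]
def proj(n,p,c=None):
    c=c or env.calibration(n);f=200/np.tan(np.radians(c["fovy"]/2));T=np.array(c["T"])
    q=T[:3,:3].T@(np.array(p)-T[:3,3]);x,y,z=q[0],-q[1],-q[2]
    if n=="wrist":
        r=np.hypot(x,y);k=np.arctan2(r,z)/max(r,1e-9)
    else:k=1/z
    return c["cx"]+f*k*x,c["cy"]+f*k*y
def tri(a,b):
    (o1,d1),(o2,d2)=a,b
    s=np.linalg.lstsq(np.c_[d1,-d2],o2-o1,rcond=None)[0];p,q=o1+s[0]*d1,o2+s[1]*d2
    return (p+q)/2,np.linalg.norm(p-q)
def yaw(s):  # world direction of tool y
    return R.from_quat(np.r_[s["tool_rot"][1:],s["tool_rot"][0]])
E
python3 - <<'E'
from h import *
im=cv2.imread("pics/top0.png");g=cv2.cvtColor(im,cv2.COLOR_BGR2GRAY)
def blobs(img,thr,x0,x1,y0,y1):
    m=np.zeros_like(img);m[y0:y1,x0:x1]=(img[y0:y1,x0:x1]<thr)*255
    for c in cv2.findContours(m,cv2.RETR_EXTERNAL,cv2.CHAIN_APPROX_NONE)[0]:
        if cv2.contourArea(c)>80:print(thr,cv2.contourArea(c),cv2.minAreaRect(c),cv2.minEnclosingCircle(c))
blobs(g,35,200,350,150,240)
blobs(g,50,390,470,210,265)
s=cv2.cvtColor(cv2.imread("pics/scene0.png"),cv2.COLOR_BGR2GRAY)
print("scene");blobs(s,30,395,440,225,265);blobs(s,30,275,315,140,200)
b,e=tri(ray("top",233,209.3),ray("scene",416,245.5));print("ball",b,e)
cv2.imwrite("pics/c1.png",np.vstack([cv2.resize(im[150:240,210:350],None,fx=5,fy=5,interpolation=3)[:,:700]]))
cv2.imwrite("pics/c2.png",cv2.resize(im[205:270,395:470],None,fx=6,fy=6,interpolation=3))
E
```

```text
35 350.0 ((233.00003051757812, 209.00003051757812), (21.21320343017578, 21.21320343017578), 45.0) ((233.07142639160156, 209.07142639160156), 11.123252868652344)
35 131.5 ((275.79998779296875, 197.40000915527344), (30.35786247253418, 5.692099571228027), 71.56504821777344) ((277.0, 197.0), 15.231646537780762)
50 940.5 ((429.9276123046875, 238.0281524658203), (47.85266876220703, 22.37030029296875), 23.749494552612305) ((430.4803771972656, 237.5), 25.524620056152344)
scene
30 559.0 ((415.50006103515625, 245.50003051757812), (26.870054244995117, 26.870058059692383), 45.0) ((415.2886657714844, 245.88143920898438), 13.939004898071289)
30 389.0 ((297.17999267578125, 176.24000549316406), (38.639251708984375, 20.48238182067871), 79.69515228271484) ((295.5, 176.5), 20.94049072265625)
ball [524.47619107 149.4377322  119.1784703 ] 0.8637148157444259
```

View pics/c1.png

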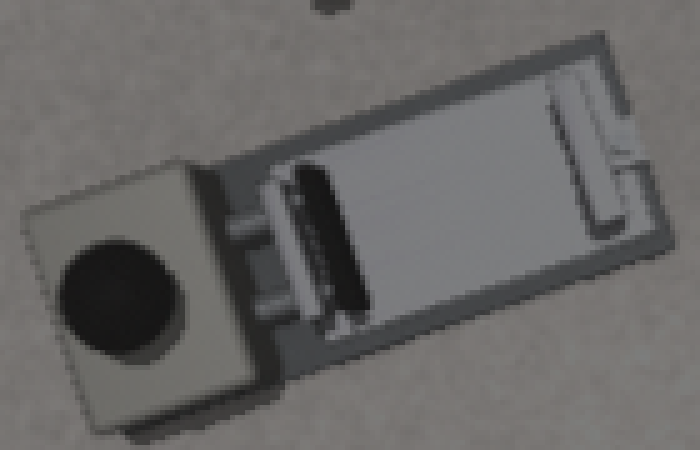

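View pics/c2.png

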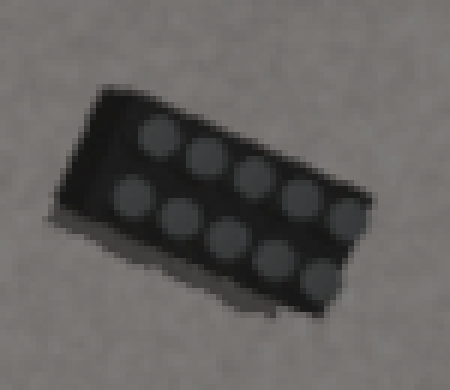

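The first crop shows the plate's long edges at crop pixels (215,165)-(603,33) and (285,378)-(672,245), the stop jaw top at about (560..622, 75..225) and the rubber jaw at (300..370, 165..320). The second crop shows ten caps with mean (241,208), about px (435.2,239.7).

```bash
python3 - <<'E'
from h import *
c1=lambda x,y,z:onz("top",210+(x+.5)/5-.5,150+(y+.5)/5-.5,z)
c2=lambda x,y,z:onz("top",395+(x+.5)/6-.5,205+(y+.5)/6-.5,z)
d=[]
for z in(0,12):
  a,b,c,e=[c1(*p,z) for p in((215,165),(603,33),(285,378),(672,245))]
  for p,q in((a,b),(c,e)):print(z,"edge yaw (+x bed)",np.arctan2(*(p-q)[1::-1]))
  print("end mid",(b+e)/2,"width",np.linalg.norm(b-e), "side mids",(a+c)/2)
caps=[(159,135),(207,157),(254,178),(301,199),(349,219),(134,196),(181,217),(228,239),(275,261),(322,281)]
P=np.array([c2(*p,82) for p in caps]);print("capmean",P.mean(0))
u=(P[4]-P[0]+P[9]-P[5])/2;print("rack dir",np.arctan2(u[1],u[0]),np.linalg.norm(u)/4, "row", np.linalg.norm(P[0]-P[5]))
print("top corners z60",[c2(*p,60)[:2].round(1) for p in((372,203),(325,318))])
print("base left corner z0", [c2(*p,0)[:2].round(1) for p in((55,212),)])
ball=onz("top",233,209,122);print("ball",ball)
for psi in(1.88,1.9,1.92):
  ex=np.array([np.cos(psi),np.sin(psi)]);o=ball[:2]-132*ex;print(psi,"bed",o)
  ey=np.array([-ex[1],ex[0]])
  for nm,p,z in(("stop",(557,78),62),("stop",(597,228),62),("jaw",(325,165),62),("jaw",(368,318),62),("pl",(603,33),0),("pl",(672,245),0)):
    q=c1(*p,z)[:2]-o;print(nm,(q@ex).round(1),(q@ey).round(1))
for nm,u,v,z in(("v0",298,250,45),("v1",276,143,45),("tip",418,158,51)):print(nm,onz("top",u,v,z))
E
```

```text
0 edge yaw (+x bed) 1.886110781811157
0 edge yaw (+x bed) 1.8899173736070436
end mid [592.56332364 -53.268779     0.        ] width 97.69864592312766 side mids [536.61932417 117.13659451   0.        ]
12 edge yaw (+x bed) 1.8861107818111573
12 edge yaw (+x bed) 1.8899173736070438
end mid [591.68462312 -53.16643414  12.        ] width 96.51426565011107 side mids [536.41882108 115.17315063  12.        ]
capmean [ 460.57131529 -245.42651117   82.        ]
rack dir -2.0037709476386283 17.06452103386005 row 21.90879441630125
top corners z60 [array([ 460.4, -294.7]), array([ 421.6, -278. ])]
base left corner z0 [array([ 454.5, -196.4])]
ball [525.32505822 148.47630287 122.        ]
1.88 bed [565.4926808   22.73624522]
stop -55.3 -32.7
stop -51.5 31.0
jaw 46.4 -28.9
jaw 49.3 36.4
pl -81.0 -51.5
pl -80.3 46.2
1.9 bed [567.99928104  23.56469129]
stop -55.9 -28.9
stop -50.8 34.6
jaw 45.8 -27.2
jaw 50.0 38.0
pl -82.0 -47.2
pl -79.3 50.4
1.92 bed [570.48881217  24.44310034]
stop -56.5 -25.2
stop -50.1 38.3
jaw 45.3 -25.5
jaw 50.8 39.6
pl -82.9 -42.9
pl -78.3 54.6
v0 [438.875371    30.32823771  45.        ]
v1 [663.11563334  74.3039757   45.        ]
tip [ 626.83734336 -220.83088574   51.        ]
```

```bash
cat >> h.py <<'E'
def plan(p,yy,grip,step=38.,turn=.13,n=None,start=None):
    """rows from the present pose to TCP p, pointing down, tool y at world angle yy (mod pi)"""
    s=env.observe();P=s["eef_pos"];Q=yaw(s)
    cur=Q.as_matrix()[:,1];cy=np.arctan2(cur[1],cur[0])
    yy=cy+(yy-cy+np.pi/2)%np.pi-np.pi/2
    y=np.array([np.cos(yy),np.sin(yy),0]);z=np.array([0,0,-1.]);G=R.from_matrix(np.c_[np.cross(y,z),y,z])
    rv=(Q.inv()*G).as_rotvec();d=np.array(p)-P
    n=n or int(max(np.ceil(np.linalg.norm(d)/step),np.ceil(np.abs(rv).max()/turn),np.ceil(np.abs(d).max()/29),1))
    rows=[]
    for i in range(n):
        Qi=Q*R.from_rotvec(rv*i/n);rows.append(np.r_[Qi.inv().apply(d/n)/30,rv/n,grip])
    for k in range(0,n,5):print(", ".join("%g"%round(v,3) for r in rows[k:k+5] for v in r))
E
python3 -c "
from h import *
plan([459,-247,160],-0.433,1)"
```

```text
0.837, -0.687, 0.182, -0, -0, -0.057, 1, 0.874, -0.638, 0.181, -0, -0, -0.057, 1, 0.909, -0.588, 0.181, -0, -0, -0.057, 1, 0.941, -0.535, 0.181, -0, -0, -0.057, 1, 0.97, -0.481, 0.181, -0, -0, -0.057, 1
0.995, -0.425, 0.181, -0, -0, -0.057, 1, 1.018, -0.368, 0.181, -0, -0, -0.057, 1, 1.037, -0.31, 0.181, -0, -0, -0.057, 1, 1.053, -0.251, 0.181, -0, -0, -0.057, 1, 1.066, -0.191, 0.181, -0, -0, -0.057, 1
1.075, -0.13, 0.181, -0, -0, -0.057, 1, 1.08, -0.069, 0.181, -0, -0, -0.057, 1, 1.083, -0.008, 0.181, -0, -0, -0.057, 1
```

Emit:
servo_tool --series '[0.84,-0.69,0.18,0,0,-0.057,1,0.87,-0.64,0.18,0,0,-0.057,1,0.91,-0.59,0.18,0,0,-0.057,1,0.94,-0.53,0.18,0,0,-0.057,1,0.97,-0.48,0.18,0,0,-0.057,1]'

```text
clock: 0.6
eef_pos: [338.9, -476.2, 203.7]
tool_rot: [-0.0, 0.941, 0.337, -0.0]
force: [1.3, -0.8, 0.5]
width: 85.4
```

Emit:
servo_tool --series '[0.98,-0.42,0.18,0,0,-0.057,1,1,-0.37,0.18,0,0,-0.057,1,1,-0.31,0.18,0,0,-0.057,1,1,-0.25,0.18,0,0,-0.057,1,1,-0.19,0.18,0,0,-0.057,1]'

```text
clock: 1.1
eef_pos: [410.2, -336.6, 176.9]
tool_rot: [-0.0, 0.884, 0.468, -0.0]
force: [1.5, -0.6, -0.6]
width: 85.3
```

Emit:
servo_tool --series '[1,-0.13,0.18,0,0,-0.057,1,1,-0.07,0.18,0,0,-0.057,1,1,-0.01,0.18,0,0,-0.057,1,0.5,0,0,0,0,0,1,0,0,0,0,0,0,1]'

```text
clock: 1.6
eef_pos: [458.3, -241.4, 160.8]
tool_rot: [-0.001, 0.84, 0.542, 0.0]
force: [1.1, 0.5, -0.5]
width: 85.3
```

```bash
python3 - <<'E'
from h import *
s=env.observe();c=env.calibration("wrist")
im=env.camera("wrist");cv2.imwrite("pics/w1.png",im[:,:,::-1])
print(s["eef_pos"],s["clock"]);y=yaw(s).as_matrix()[:,1];print(np.arctan2(y[1],y[0]))
C=np.array([460.6,-245.4]);a=-2.0037;u=np.array([np.cos(a),np.sin(a)]);n=np.array([-u[1],u[0]])
for i in(1,-1):
  for j in(1,-1):print("exp corner z60",i,j,np.round(proj("wrist",[*(C+45*i*u+23*j*n),60],c),1))
print("exp centre 82",proj("wrist",[*C,82],c))
np.save("w1.npy",c,allow_pickle=True)
E
```

```text
[ 458.31522162 -241.36090387  160.78383714] 1.6
-0.4246642503088074
exp corner z60 1 1 [345.2 255.6]
exp corner z60 1 -1 [292.2 255.2]
exp corner z60 -1 1 [349.2 151.2]
exp corner z60 -1 -1 [291.  150.5]
exp centre 82 (np.float64(319.84952629370304), np.float64(213.79494679683432))
```

View pics/w1.png

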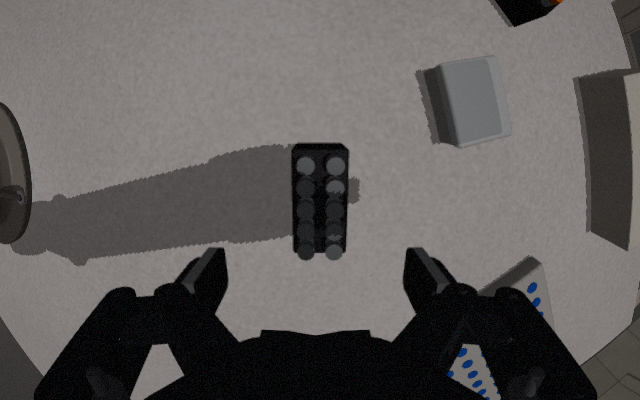

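The wrist view confirms the rack: its top runs x 292–349, y 151–252, within about 2 px of prediction. Next I descend.

```bash
python3 -c "
from h import *
plan([460.6,-245.4,17],-0.433,1,n=8)"
```

```text
-0.003, 0.016, 0.6, -0, -0, 0.001, 1, -0.003, 0.016, 0.6, -0, -0, 0.001, 1, -0.003, 0.016, 0.6, -0, -0, 0.001, 1, -0.003, 0.016, 0.6, -0, -0, 0.001, 1, -0.003, 0.016, 0.6, -0, -0, 0.001, 1
-0.003, 0.016, 0.6, -0, -0, 0.001, 1, -0.003, 0.015, 0.6, -0, -0, 0.001, 1, -0.003, 0.015, 0.6, -0, -0, 0.001, 1
```

Emit:
servo_tool --series '[0,0.06,0.6,0,0,0.008,1,-0.02,0.06,0.6,0,0,0,1,0,0,0.6,0,0,0,1,0,0,0.6,0,0,0,1,0,0,0.6,0,0,0,1]'

```text
clock: 2.15
eef_pos: [459.5, -248.0, 70.4]
tool_rot: [0.0, 0.844, 0.536, -0.0]
force: [-0.6, 0.3, 0.4]
width: 85.0
```

Emit:
servo_tool --series '[0,0,0.6,0,0,0,1,0,0,0.6,0,0,0,1,0,0,0.6,0,0,0,1,0,0,0,0,0,0,1,0,0,0,0,0,0,1]'

```text
clock: 2.65
eef_pos: [459.9, -247.1, 17.2]
tool_rot: [-0.0, 0.844, 0.536, -0.0]
force: [1.0, -0.3, -0.4]
width: 85.5
```

Emit:
servo_tool --series '[0,0,0,0,0,0,-1,0,0,0,0,0,0,-1,0,0,0,0,0,0,-1,0,0,0,0,0,0,-1,0,0,0,0,0,0,-1]'

```text
clock: 3.15
eef_pos: [461.1, -246.4, 18.0]
tool_rot: [0.001, 0.844, 0.537, 0.0]
force: [-0.7, -0.1, 5.9]
width: 45.4
```

Emit:
servo_tool --series '[0,0,0,0,0,0,-1,0,0,0,0,0,0,-1,0,0,0,0,0,0,-1,0,0,0,0,0,0,-1,0,0,0,0,0,0,-1]'

```text
clock: 3.65
eef_pos: [461.1, -246.4, 18.0]
tool_rot: [0.001, 0.844, 0.537, 0.0]
force: [-0.5, -0.8, 5.6]
width: 45.4
```

Emit:
servo_tool --series '[0,0,-0.3,0,0,0,-1,0,0,-0.8,0,0,0,-1,0,0,-1,0,0,0,-1,0,0,-1,0,0,0,-1,0,0,-1,0,0,0,-1]'

```text
clock: 4.15
eef_pos: [459.8, -245.6, 141.4]
tool_rot: [-0.0, 0.844, 0.537, -0.0]
force: [-0.2, -1.1, -3.8]
width: 45.3
```

```bash
python3 -c "
from h import *
print(env.observe()['force'],env.observe()['eef_pos'],env.observe()['width'])
plan([598,-72,170],0.317,-1,step=30)"
```

```text
[-0.17604181 -1.07407703 -3.81746812] [ 459.76587387 -245.61395652  141.4034459 ] 45.26223937944883
0.899, 0.216, -0.119, -0, -0, -0.094, -1, 0.875, 0.299, -0.119, -0, -0, -0.094, -1, 0.843, 0.38, -0.119, -0, -0, -0.094, -1, 0.803, 0.458, -0.119, -0, -0, -0.094, -1, 0.757, 0.532, -0.119, -0, -0, -0.094, -1
0.703, 0.6, -0.119, -0, -0, -0.094, -1, 0.644, 0.664, -0.119, -0, -0, -0.094, -1, 0.578, 0.722, -0.119, -0, -0, -0.094, -1
```

Emit:
servo_tool --series '[0.9,0.22,-0.12,0,0,-0.094,-1,0.88,0.3,-0.12,0,0,-0.094,-1,0.84,0.38,-0.12,0,0,-0.094,-1,0.8,0.46,-0.12,0,0,-0.094,-1,0.76,0.53,-0.12,0,0,-0.094,-1]'

```text
clock: 4.65
eef_pos: [547.0, -136.6, 158.4]
tool_rot: [-0.0, 0.694, 0.72, -0.0]
force: [-0.1, -0.0, -3.1]
width: 45.6
```

Emit:
servo_tool --series '[0.7,0.6,-0.12,0,0,-0.094,-1,0.64,0.66,-0.12,0,0,-0.094,-1,0.58,0.72,-0.12,0,0,-0.094,-1,0,0,0,0,0,0,-1,0,0,0,0,0,0,-1]'

```text
clock: 5.15
eef_pos: [598.4, -72.0, 168.8]
tool_rot: [-0.0, 0.587, 0.81, -0.0]
force: [-0.8, -0.4, -3.5]
width: 45.5
```

```bash
python3 - <<'E'
from h import *
s=env.observe();c=env.calibration("wrist")
im=env.camera("wrist");np.save("w2.npy",c,allow_pickle=True);np.save("w2s.npy",s,allow_pickle=True)
y=yaw(s).as_matrix()[:,1];print(s["eef_pos"],np.arctan2(y[1],y[0]),s["force"],s["width"])
o=np.array([566.5,23.1]);e=np.array([np.cos(1.888),np.sin(1.888)]);n=np.array([-e[1],e[0]])
for nm,x,yy,z in(("ball",132,0,122),("stop",-53.5,32,62),("stop",-53.5,-32,62),("jaw",50,32,62),("jaw",50,-32,62)):print(nm,np.round(proj("wrist",[*(o+x*e+yy*n),z],c),1))
cv2.imwrite("pics/w2.png",cv2.resize(im[40:280,160:480,::-1],None,fx=2.5,fy=2.5,interpolation=3))
E
```

```text
[598.40713553 -72.01953047 168.80267143] 0.3158717901347279 [-0.77231307 -0.371394   -3.54110127] 45.467025819440785
ball [ 313.2 -103.5]
stop [274.1 144.2]
stop [353.3 144.1]
jaw [273.8  20. ]
jaw [353.4  19.8]
```

View pics/w2.png

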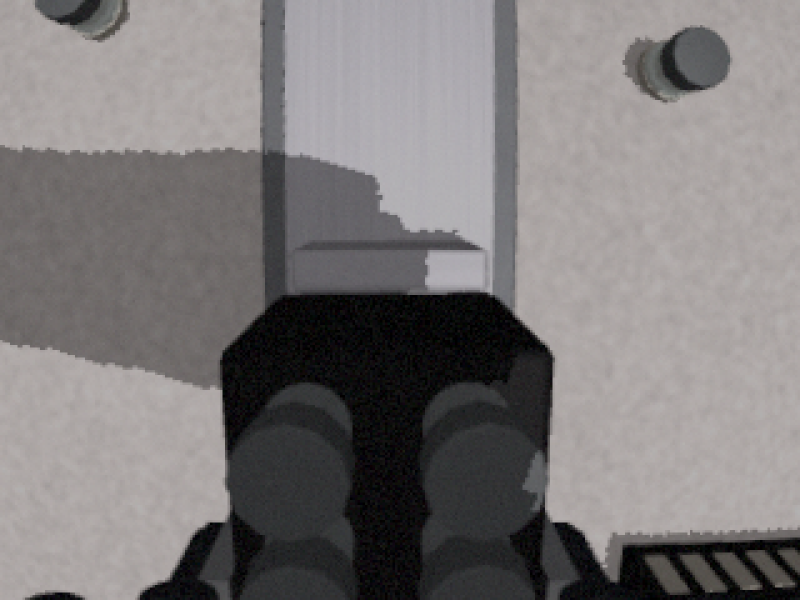

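The stop jaw's top edge is at crop row 249 (px row about 139.6, cols 276–355), with a darker strip beyond it (row 240). Lateral offset is about +1.5 mm along tool y. The moving jaw is out of view, so I back off to see both.

Emit:
servo_tool --series '[-0.6,0,-0.5,0,0,0,-1,-0.6,0,-0.5,0,0,0,-1,-0.6,0,-0.5,0,0,0,-1,-0.6,0,-0.5,0,0,0,-1,0,0,0,0,0,0,-1]'

```text
clock: 5.7
eef_pos: [621.6, -146.3, 230.7]
tool_rot: [0.002, 0.59, 0.807, -0.0]
force: [0.1, -0.1, -2.8]
width: 45.5
```

```bash
python3 - <<'E'
from h import *
s=env.observe();c=env.calibration("wrist")
im=env.camera("wrist");np.save("w3.npy",c,allow_pickle=True)
y=yaw(s).as_matrix()[:,1];print(s["eef_pos"],np.arctan2(y[1],y[0]),s["force"],s["width"])
o=np.array([566.5,23.1]);e=np.array([np.cos(1.888),np.sin(1.888)]);n=np.array([-e[1],e[0]])
print(c["T"][:3,3])
for nm,x,yy,z in(("ball",132,0,122),("stop",-53.5,32,62),("stop",-53.5,-32,62),("jaw",50,32,62),("jaw",50,-32,62)):print(nm,np.round(proj("wrist",[*(o+x*e+yy*n),z],c),1))
cv2.imwrite("pics/w3r.png",im[:,:,::-1])
cv2.imwrite("pics/w3.png",cv2.resize(im[0:200,220:420,::-1],None,fx=3,fy=3,interpolation=3))
E
```

```text
[ 621.58247843 -146.29814452  230.74531809] 0.3080028592321774 [ 0.09591743 -0.05601968 -2.75433843] 45.49517719540227
[601.23461155 -81.22197867 373.13109862]
ball [ 312.  -120.6]
stop [281.3  62. ]
stop [346.   61.4]
jaw [281.8 -29.2]
jaw [343.9 -29.8]
```

View pics/w3.png

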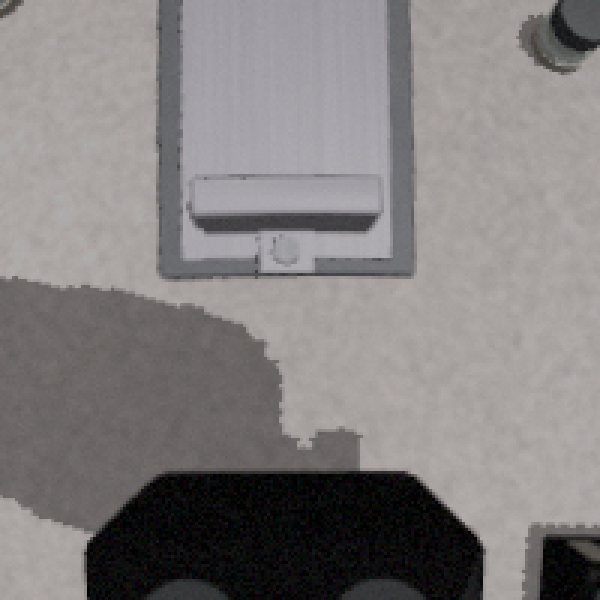

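Stop jaw top front edge: row 58.5, cols 284–348. The held rack's far end is at row 183 (top edge, cols 249–381) and row 157.5 (bottom edge, cols 273.5–355). I now compute both in tool axes from the same camera.

```bash
python3 - <<'E'
from h import *
c=np.load("w3.npy",allow_pickle=True).item()
s=env.observe();P=s["eef_pos"];Q=yaw(s);print(P)
for nm,u,v,z in(("racktop",249,183,P[2]+42),("racktop",381,183,P[2]+42),("rackbot",273.5,157.5,P[2]-18),("rackbot",355,157.5,P[2]-18),("stop",284,58.5,62),("stop",347.7,58.5,62),("bed",273,90,0),("bed",358,90,0)):
    p=onz("wrist",u,v,z,c);print(nm,p.round(1),Q.inv().apply(p-P).round(1))
plan([566.5+.3+1.4,23.1-1+.5,130],0.317,-1,step=30)
E
```

```text
[ 620.71822798 -143.94041356  229.37273641]
racktop [ 586.6 -109.   271.4] [ 43.7 -21.8 -42.1]
racktop [629.5 -95.3 271.4] [ 43.6  23.2 -42.1]
rackbot [ 587.  -108.   211.4] [ 44.5 -21.2  17.9]
rackbot [628.  -95.  211.4] [44.4 21.9 17.9]
stop [554.2 -33.5  62. ] [125.7 -29.7 167.2]
stop [614.3 -14.3  62. ] [125.7  33.4 167.2]
bed [544.  -64.6   0. ] [ 99.3 -48.9 229.2]
bed [640.4 -33.8   0. ] [ 99.2  52.3 229.2]
0.832, 0.004, 0.472, 0, 0, -0.001, -1, 0.832, 0.005, 0.472, 0, 0, -0.001, -1, 0.832, 0.005, 0.472, 0, 0, -0.001, -1, 0.832, 0.006, 0.472, 0, 0, -0.001, -1, 0.832, 0.007, 0.473, 0, 0, -0.001, -1
0.832, 0.008, 0.473, 0, 0, -0.001, -1, 0.832, 0.009, 0.473, 0, 0, -0.001, -1
```

Emit:
servo_tool --series '[0.83,0,0.47,0,0,0,-1,0.83,0,0.47,0,0,0,-1,0.83,0,0.47,0,0,0,-1,0.83,0,0.47,0,0,0,-1,0.83,0.01,0.47,0,0,0,-1]'

```text
clock: 6.25
eef_pos: [580.8, -21.3, 156.9]
tool_rot: [-0.001, 0.587, 0.809, -0.001]
force: [0.3, -0.1, -3.5]
width: 45.7
```

Emit:
servo_tool --series '[0.83,0,0.47,0,0,0,-1,0.83,0,0.47,0,0,0,-1,0,0,0,0,0,0,-1,0,0,0,0,0,0,-1,0,0,0,0,0,0,-1]'

```text
clock: 6.75
eef_pos: [567.3, 23.8, 130.2]
tool_rot: [0.0, 0.588, 0.809, -0.0]
force: [1.0, -0.5, -2.1]
width: 45.6
```

```bash
python3 - <<'E'
from h import *
s=env.observe();y=yaw(s).as_matrix()[:,1];print(s["eef_pos"],np.arctan2(y[1],y[0]),s["force"])
plan([568,24,85],0.317,-1,n=5)
E
```

```text
[567.30035146  23.80376754 130.18960985] 0.3138950538472989 [ 0.97002177 -0.53395262 -2.10296863]
-0, 0.005, 0.301, -0, 0, -0.001, -1, -0, 0.005, 0.301, -0, 0, -0.001, -1, -0, 0.005, 0.301, -0, 0, -0.001, -1, -0, 0.005, 0.301, -0, 0, -0.001, -1, -0, 0.005, 0.301, -0, 0, -0.001, -1
```

Emit:
servo_tool --series '[0,0.01,0.3,0,0,0,-1,0,0,0.3,0,0,0,-1,0,0.01,0.3,0,0,-0.003,-1,0,0,0.3,0,0,0,-1,0,0,0.3,0,0,0,-1]'

```text
clock: 7.25
eef_pos: [567.8, 24.8, 84.1]
tool_rot: [-0.0, 0.586, 0.81, -0.0]
force: [0.5, -0.2, -1.9]
width: 45.6
```

```bash
python3 - <<'E'
from h import *
s=env.observe();c=env.calibration("wrist")
im=env.camera("wrist");np.save("w4.npy",c,allow_pickle=True)
print(s["eef_pos"]);sc=env.camera("scene")
cv2.imwrite("pics/w4.png",np.hstack([cv2.resize(im[60:260,220:420,::-1],(400,400),interpolation=3),cv2.resize(sc[180:330,270:420,::-1],(400,400),interpolation=3)]))
E
```

```text
[567.81816139  24.76782509  84.11711691]
```

View pics/w4.png

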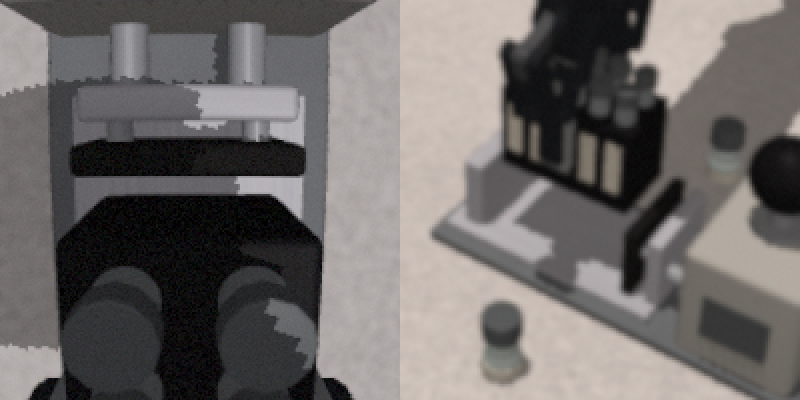

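In the wrist half, the rubber jaw's face edge is at px row 148 (cols 256–372.5) and the rack's bottom far edge at row 158 (cols 273.5–358.5). In the scene half the rack hangs between the jaws.

```bash
python3 - <<'E'
from h import *
c=np.load("w4.npy",allow_pickle=True).item()
s=env.observe();P=s["eef_pos"];Q=yaw(s);print(P)
for nm,u,v,z in(("rackbot",273.5,158,P[2]-18),("rackbot",358.5,158,P[2]-18),("jaw",256,148,62),("jaw",372.5,148,62)):
    p=onz("wrist",u,v,z,c);print(nm,p.round(1),Q.inv().apply(p-P).round(1))
E
```

```text
[566.91020158  24.68073256  83.49762699]
rackbot [532.9  62.6  65.5] [ 46.6 -20.4  18.1]
rackbot [575.4  76.6  65.5] [46.6 24.4 18. ]
jaw [521.9  64.4  62. ] [ 51.7 -30.3  21.6]
jaw [581.4  84.   62. ] [51.8 32.4 21.4]
```

Clearance to the jaw is 5.1 mm (ideal about 5.7) and lateral error about 1 mm. I correct slightly and lower.

Emit:
servo_tool --series '[-0.02,-0.03,0.3,0,0,0,-1,0,0,0.35,0,0,0,-1,0,0,0.35,0,0,0,-1,0,0,0.35,0,0,0,-1,0,0,0.25,0,0,0,-1]'

```text
clock: 7.85
eef_pos: [566.9, 24.0, 35.9]
tool_rot: [-0.0, 0.586, 0.81, -0.0]
force: [0.2, -0.4, -3.1]
width: 45.1
```

Emit:
servo_tool --series '[0,0,0.05,0,0,0,-1,0,0,0,0,0,0,-1,0,0,0,0,0,0,-1,0,0,0,0,0,0,-1]'

```text
clock: 8.25
eef_pos: [567.8, 24.1, 36.2]
tool_rot: [0.0, 0.586, 0.81, 0.0]
force: [0.2, 0.5, -2.6]
width: 45.3
```

Emit:
servo_tool --series '[0,0,0.06,0,0,0,-1,0,0,0.06,0,0,0,-1,0,0,0,0,0,0,-1,0,0,0,0,0,0,-1]'

```text
clock: 8.65
eef_pos: [567.3, 24.0, 32.0]
tool_rot: [-0.0, 0.586, 0.81, -0.0]
force: [-0.1, 0.4, -3.8]
width: 45.5
```

Emit:
servo_tool --series '[0,0,0.03,0,0,0,-1,0,0,0.03,0,0,0,-1,0,0,0,0,0,0,-1]'

```text
clock: 8.95
eef_pos: [567.3, 24.0, 30.2]
tool_rot: [-0.0, 0.586, 0.81, -0.0]
force: [0.0, -0.6, -2.8]
width: 45.3
```

Emit:
servo_tool --series '[0,0,0.03,0,0,0,-1,0,0,0,0,0,0,-1]'

```text
clock: 9.15
eef_pos: [567.3, 24.0, 30.1]
tool_rot: [0.0, 0.586, 0.81, -0.0]
force: [-2.6, -0.6, 5.0]
width: 45.5
```

Emit:
servo_tool --series '[0,0,0.02,0,0,0,-1,0,0,0,0,0,0,-1]'

```text
clock: 9.35
eef_pos: [567.3, 24.0, 30.1]
tool_rot: [0.0, 0.586, 0.81, -0.0]
force: [-4.2, -0.9, 11.2]
width: 45.6
```

Set down: contact at z = 30.1, 8–14 N above the carried weight. I release and rise.

Emit:
servo_tool --series '[0,0,0,0,0,0,0.2,0,0,0,0,0,0,0.6,0,0,0,0,0,0,1,0,0,0,0,0,0,1,0,0,0,0,0,0,1]'

```text
clock: 9.85
eef_pos: [567.4, 24.0, 28.7]
tool_rot: [-0.0, 0.586, 0.81, -0.0]
force: [-1.1, -0.3, -0.5]
width: 85.6
```

Emit:
servo_tool --series '[0,0,-0.3,0,0,0,1,0,0,-0.7,0,0,0,1,0,0,-1,0,0,0,1,0,0,-1,0,0,0,1,0,0,-1,0,0,0,1]'

```text
clock: 10.35
eef_pos: [567.2, 24.1, 150.6]
tool_rot: [0.0, 0.586, 0.81, 0.0]
force: [-0.1, -0.7, 0.0]
width: 85.4
```

Emit:
servo_tool --series '[-0.8,0,-0.5,0,0,0,1,-0.8,0,-0.5,0,0,0,1,-0.4,0,0,0,0,0,1,0,0,0,0,0,0,1]'

```text
clock: 10.75
eef_pos: [586.3, -35.1, 178.7]
tool_rot: [0.0, 0.588, 0.809, -0.0]
force: [-1.2, 0.2, -0.4]
width: 85.9
```

```bash
python3 - <<'E'
from h import *
s=env.observe();c=env.calibration("wrist")
im=env.camera("wrist");np.save("w5.npy",c,allow_pickle=True)
print(s["eef_pos"],s["clock"],s["joint_pos"].round(2))
cv2.imwrite("pics/w5.png",cv2.resize(im[0:250,200:450,::-1],(600,600),interpolation=3))
E
```

```text
[586.30894435 -35.05398373 178.70769771] 10.75 [ 0.34  0.44 -0.51  1.8   0.25  0.97  0.05]
```

View pics/w5.png

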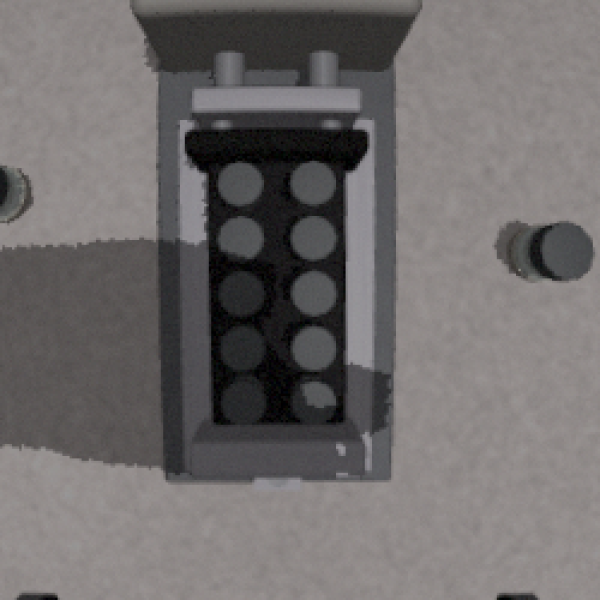

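The rack stands square and central between the jaws: rack mid col 276.5, jaw mid col 277, clearance at both ends. Next is the knob.

```bash
python3 - <<'E'
from h import *
plan([526,149.3,190],0.317,1,step=40)
E
```

```text
0.914, 0.001, -0.056, -0, -0, -0, 1, 0.914, 0.001, -0.056, -0, -0, -0, 1, 0.914, 0.001, -0.056, -0, -0, -0, 1, 0.914, 0.001, -0.056, -0, -0, -0, 1, 0.914, 0.001, -0.056, -0, -0, -0, 1
0.914, 0.001, -0.056, -0, -0, -0, 1, 0.914, 0.001, -0.057, -0, -0, -0, 1
```

Emit:
servo_tool --series '[0.91,0,-0.06,0,0,0,1,0.91,0,-0.06,0,0,0,1,0.91,0,-0.06,0,0,0,1,0.91,0,-0.06,0,0,0,1,0.91,0,-0.06,0,0,0,1]'

```text
clock: 11.3
eef_pos: [541.4, 99.4, 186.8]
tool_rot: [-0.001, 0.585, 0.811, -0.001]
force: [-0.2, 0.3, 0.6]
width: 85.5
```

Emit:
servo_tool --series '[0.91,0,-0.06,0,0,0,1,0.91,0,-0.06,0,0,0,1,0,0,0,0,0,0,1,0,0,0,0,0,0,1]'

```text
clock: 11.7
eef_pos: [525.0, 150.0, 190.6]
tool_rot: [-0.001, 0.585, 0.811, -0.001]
force: [0.5, -0.2, -0.2]
width: 85.8
```

```bash
python3 - <<'E'
from h import *
s=env.observe();c=env.calibration("wrist")
im=env.camera("wrist");np.save("w6.npy",c,allow_pickle=True);cv2.imwrite("pics/w6.png",im[:,:,::-1])
P=s["eef_pos"];Q=yaw(s);print(P)
print("exp",proj("wrist",[526,149.3,122],c))
g=cv2.cvtColor(im,cv2.COLOR_RGB2GRAY);m=np.zeros_like(g);m[130:300,240:400]=(g[130:300,240:400]<45)*255
m=cv2.morphologyEx(m,cv2.MORPH_OPEN,np.ones((5,5)))
for k in cv2.findContours(m,cv2.RETR_EXTERNAL,cv2.CHAIN_APPROX_NONE)[0]:
    if cv2.contourArea(k)>200:
        (u,v),r=cv2.minEnclosingCircle(k);p=onz("wrist",u,v,122,c);print(u,v,r,cv2.contourArea(k),cv2.fitEllipse(k),p.round(1),Q.inv().apply(p-P).round(1))
E
```

```text
[524.95552796 150.04088916 190.58836618]
exp (np.float64(315.4443459457706), np.float64(215.4032394266091))
315.7515563964844 274.4059753417969 33.50383758544922 1904.0 ((315.5156555175781, 277.7117614746094), (45.122562408447266, 63.9135856628418), 90.33374786376953) [541.5 103.8 122. ] [-49.1   1.2  68.6]
316.4190368652344 213.7498779296875 30.95778465270996 2827.0 ((315.930419921875, 213.6953582763672), (59.33043670654297, 60.76296615600586), 176.85232543945312) [526.3 150.7 122. ] [ 0.2  1.6 68.6]
```

Emit:
servo_tool --series '[0.01,0.05,0.6,0,0,0,1,0,0,0.8,0,0,0,1,0,0,0.8,0,0,0,1,0,0,0.6,0,0,0,1,0,0,0.2,0,0,0,1]'

```text
clock: 12.25
eef_pos: [526.4, 147.5, 99.0]
tool_rot: [-0.001, 0.587, 0.81, -0.002]
force: [0.7, 0.3, -0.4]
width: 85.6
```

Emit:
servo_tool --series '[0,0,0.02,0,0,0,1,0,0,0,0,0,0,-1,0,0,0,0,0,0,-1,0,0,0,0,0,0,-1,0,0,0,0,0,0,-1]'

```text
clock: 12.75
eef_pos: [526.4, 148.7, 101.6]
tool_rot: [-0.0, 0.586, 0.81, -0.001]
force: [-7.5, -2.8, 9.2]
width: 41.8
```

Emit:
servo_tool --series '[0,0,0,0,0,0,-1,0,0,0,0,0,0,-1,0,0,0,0,0,0,-1]'

```text
clock: 13.05
eef_pos: [526.3, 148.7, 101.6]
tool_rot: [-0.0, 0.586, 0.81, -0.001]
force: [-7.5, -3.3, 7.9]
width: 41.8
```

```bash
cat > st.py <<'E'
from h import *
s=env.observe();y=yaw(s).as_matrix()[:,1]
print(s["clock"],s["eef_pos"].round(1),"yaw",np.arctan2(y[1],y[0]).round(3),"F",s["force"].round(1),"M",s["moment"].round(3),"w",s["width"],"q",s["joint_pos"].round(2),"e7",s["effort"][6].round(3))
E
python3 st.py
```

```text
13.05 [526.3 148.7 101.6] yaw 0.318 F [-7.5 -3.3  7.9] M [-0.447  1.125 -0.008] w 41.805165408728726 q [ 0.03  0.49 -0.53  1.94  0.34  0.8  -0.37] e7 -0.023
```

Emit:
servo_tool --series '[0,0,0,0,0,0.1,-1,0,0,0,0,0,0.1,-1,0,0,0,0,0,0.1,-1,0,0,0,0,0,0.1,-1,0,0,0,0,0,0.1,-1]'

```text
clock: 13.55
eef_pos: [525.6, 148.5, 101.6]
tool_rot: [-0.0, 0.769, 0.639, -0.002]
force: [-9.3, -3.2, 10.8]
width: 41.5
```

```bash
python3 st.py
```

```text
13.55 [525.6 148.5 101.6] yaw -0.185 F [-9.3 -3.2 10.8] M [-0.694  1.561  0.328] w 41.50521931229684 q [-0.06  0.47 -0.42  1.95  0.26  0.78 -0.81] e7 0.813
```

Emit:
servo_tool --series '[0,0,0,0,0,0.1,-1,0,0,0,0,0,0.1,-1,0,0,0,0,0,0.1,-1,0,0,0,0,0,0.1,-1,0,0,0,0,0,0.1,-1]'

```text
clock: 14.05
eef_pos: [524.9, 148.8, 101.6]
tool_rot: [0.0, 0.903, 0.429, -0.002]
force: [-11.0, -2.0, 11.3]
width: 41.8
```

```bash
python3 st.py
```

```text
14.05 [524.9 148.8 101.6] yaw -0.684 F [-11.   -2.   11.3] M [-0.743  2.004  0.33 ] w 41.76791587244644 q [-0.15  0.45 -0.3   1.96  0.19  0.77 -1.24] e7 0.816
```

Emit:
servo_tool --series '[0,0,0,0,0,0.05,-1,0,0,0,0,0,0.05,-1]'

```text
clock: 14.25
eef_pos: [524.8, 148.9, 101.6]
tool_rot: [0.0, 0.923, 0.384, -0.003]
force: [-11.5, -2.2, 12.7]
width: 41.6
```

```bash
python3 st.py
```

```text
14.25 [524.8 148.9 101.6] yaw -0.782 F [-11.5  -2.2  12.7] M [-0.737  2.115  0.349] w 41.63539738848282 q [-0.17  0.45 -0.28  1.96  0.17  0.76 -1.33] e7 0.218
```

Emit:
servo_tool --series '[0,0,0,0,0,0.05,-1]'

```text
clock: 14.35
eef_pos: [524.7, 149.0, 101.5]
tool_rot: [0.0, 0.933, 0.361, -0.003]
force: [-12.7, -2.6, 13.1]
width: 41.6
```

```bash
python3 st.py
```

```text
14.35 [524.7 149.  101.5] yaw -0.832 F [-12.7  -2.6  13.1] M [-0.724  2.073  0.335] w 41.6473031981721 q [-0.18  0.45 -0.26  1.96  0.16  0.76 -1.37] e7 0.246
```

Emit:
servo_tool --series '[0,0,0,0,0,0.05,-1,0,0,0,0,0,0,-1]'

```text
clock: 14.55
eef_pos: [524.7, 149.0, 101.6]
tool_rot: [0.0, 0.941, 0.338, -0.003]
force: [-11.0, -2.1, 12.3]
width: 41.9
```

```bash
python3 st.py
```

```text
14.55 [524.7 149.  101.6] yaw -0.882 F [-11.   -2.1  12.3] M [-0.735  2.122 -0.047] w 41.94068962167553 q [-0.19  0.44 -0.25  1.96  0.16  0.76 -1.41] e7 -0.291
```

Emit:
servo_tool --series '[0,0,0,0,0,0.05,-1,0,0,0,0,0,0,-1]'

```text
clock: 14.75
eef_pos: [524.6, 149.1, 101.6]
tool_rot: [0.0, 0.949, 0.314, -0.003]
force: [-11.4, -1.8, 12.8]
width: 41.8
```

```bash
python3 st.py
```

```text
14.75 [524.6 149.1 101.6] yaw -0.932 F [-11.4  -1.8  12.8] M [-0.648  2.163 -0.068] w 41.76229292359882 q [-0.2   0.44 -0.24  1.96  0.15  0.76 -1.46] e7 -0.263
```

The moment only reads while the knob is moving, so I read at the end of moving rows.

Emit:
servo_tool --series '[0,0,0,0,0,0.03,-1,0,0,0,0,0,0.03,-1]'

```text
clock: 14.95
eef_pos: [524.6, 149.1, 101.6]
tool_rot: [0.0, 0.958, 0.286, -0.003]
force: [-11.6, -1.3, 13.4]
width: 41.4
```

```bash
python3 st.py
```

```text
14.95 [524.6 149.1 101.6] yaw -0.991 F [-11.6  -1.3  13.4] M [-0.665  2.214  0.322] w 41.41945132498701 q [-0.21  0.44 -0.23  1.96  0.14  0.76 -1.51] e7 -0.004
```

Emit:
servo_tool --series '[0,0,0,0,0,0.03,-1,0,0,0,0,0,0.03,-1]'

```text
clock: 15.15
eef_pos: [524.5, 149.2, 101.6]
tool_rot: [0.0, 0.966, 0.257, -0.003]
force: [-13.4, -1.2, 13.9]
width: 42.0
```

```bash
python3 st.py
```

```text
15.15 [524.5 149.2 101.6] yaw -1.051 F [-13.4  -1.2  13.9] M [-0.59   2.273  0.389] w 42.00567690345824 q [-0.22  0.44 -0.21  1.96  0.13  0.76 -1.56] e7 -0.063
```

Emit:
servo_tool --series '[0,0,0,0,0,0.03,-1,0,0,0,0,0,0.03,-1]'

```text
clock: 15.35
eef_pos: [524.5, 149.3, 101.6]
tool_rot: [0.0, 0.974, 0.228, -0.003]
force: [-12.2, -1.3, 13.2]
width: 41.2
```

```bash
python3 st.py
```

```text
15.35 [524.5 149.3 101.6] yaw -1.111 F [-12.2  -1.3  13.2] M [-0.625  2.274  0.468] w 41.1883640931909 q [-0.23  0.44 -0.2   1.96  0.12  0.75 -1.61] e7 -0.108
```

Emit:
servo_tool --series '[0,0,0,0,0,0.02,-1,0,0,0,0,0,0.02,-1]'

```text
clock: 15.55
eef_pos: [524.5, 149.4, 101.6]
tool_rot: [0.0, 0.978, 0.209, -0.003]
force: [-11.8, -0.2, 13.8]
width: 41.7
```

```bash
python3 st.py
```

```text
15.55 [524.5 149.4 101.6] yaw -1.15 F [-11.8  -0.2  13.8] M [-0.615  2.356  0.463] w 41.71852504783321 q [-0.24  0.44 -0.19  1.96  0.12  0.75 -1.65] e7 -0.257
```

Emit:
servo_tool --series '[0,0,0,0,0,0.015,-1,0,0,0,0,0,0.015,-1]'

```text
clock: 15.75
eef_pos: [524.4, 149.4, 101.5]
tool_rot: [0.0, 0.981, 0.194, -0.003]
force: [-12.5, -0.8, 12.5]
width: 42.0
```

```bash
python3 st.py
```

```text
15.75 [524.4 149.4 101.5] yaw -1.18 F [-12.5  -0.8  12.5] M [-0.576  2.342  0.483] w 41.99170164801492 q [-0.25  0.44 -0.18  1.96  0.11  0.75 -1.67] e7 -0.334
```

The moment is 0.483 N m against a 0.333 free-running level, which gives 15–18 N. I release and go up.

Emit:
servo_tool --series '[0,0,0,0,0,0,0.3,0,0,0,0,0,0,1,0,0,0,0,0,0,1,0,0,0,0,0,0,1,0,0,0,0,0,0,1]'

```text
clock: 16.25
eef_pos: [527.9, 149.3, 100.8]
tool_rot: [-0.0, 0.981, 0.193, 0.0]
force: [-1.2, -0.5, -0.3]
width: 85.3
```

Emit:
servo_tool --series '[0,0,-0.5,0,0,0,1,0,0,-1,0,0,0,1,0,0,-1,0,0,0,1,0,0,-1,0,0,0,1,0,0,-0.5,0,0,0,1]'

```text
clock: 16.75
eef_pos: [528.8, 149.7, 223.6]
tool_rot: [-0.0, 0.981, 0.193, 0.002]
force: [0.6, 0.1, -0.1]
width: 85.6
```

Emit:
servo_tool --series '[-0.9,0,-0.5,0,0,0,1,-0.9,0,-0.5,0,0,0,1,-0.9,0,0,0,0,0,1,0,0,0,0,0,0,1,0,0,0,0,0,0,1]'

```text
clock: 17.25
eef_pos: [452.9, 118.5, 251.1]
tool_rot: [0.0, 0.981, 0.193, 0.0]
force: [0.3, 0.6, 0.5]
width: 85.1
```

```bash
python3 st.py; python3 - <<'E'
from h import *
im=env.camera("top")[:,:,::-1];sc=env.camera("scene")[:,:,::-1];w=env.camera("wrist")[:,:,::-1]
cv2.imwrite("pics/f.png",np.hstack([cv2.resize(w,(480,300)),cv2.resize(sc[180:330,270:430],(320,300),interpolation=3)]))
a=cv2.cvtColor(cv2.imread("pics/top0.png"),7-1);b=cv2.cvtColor(np.ascontiguousarray(im),6)
for n,(x0,y0,x1,y1) in dict(v0=(288,240,308,260),v1=(266,133,286,153),tip=(394,138,442,180)).items():print(n,np.abs(a[y0:y1,x0:x1].astype(int)-b[y0:y1,x0:x1]).mean().round(1))
E
```

```text
17.25 [452.9 118.5 251.1] yaw -1.182 F [0.3 0.6 0.5] M [ 0.009 -0.022 -0.016] w 85.13299162457629 q [-0.2   0.12 -0.21  2.    0.03  1.02 -1.6 ] e7 0.011
v0 14.3
v1 14.6
tip 15.9
```

View pics/f.png

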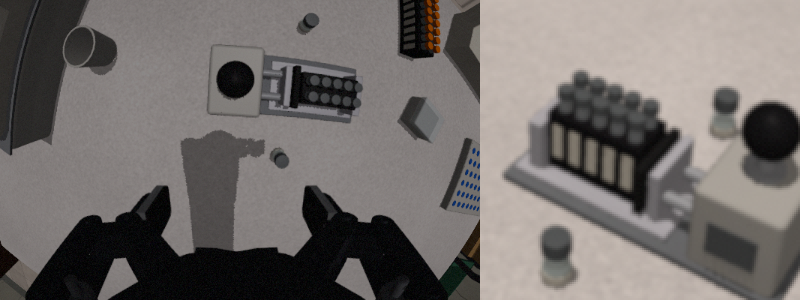

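The final picture shows the rack upright with both ends against the jaws, the vials and tipbox standing, and the robot clear.

```bash
python3 -c "
from rig import env
print(env.job_done())"
```

```text
the job is handed in; nothing more can be done
None
```

The rack stands upright on the bed, clamped between the two jaws, and the job was handed in at about 17.4 s with the robot clear of everything.

- **Placing:** I gripped the rack across its 46 mm side and lowered it until it touched, with 8–14 N more than its carried weight. It sat with about 5.5 mm free at each end and within 1 mm of the middle sideways. Then I let go.
- **Clamping:** I turned the knob about 1.5 rad clockwise and released it.
- **Clamping force:** It is estimated, not measured directly. The knob moment rose from about 0.333 N m while running free to 0.483 N m, which gives about 15 N. With the nominal 0.3 N m drag it would be about 18 N, and a fit using the jaw spring gives about 16 N. The readings scatter by about 1–2 N.
- **Final picture:** Both jaws are against the rack, and the vials and tip box look standing and unmoved by eye.
- **Checks that disagreed:**
  - The top and wrist cameras differed by 2–3 mm on where the bed was, so I used the wrist camera for the placing.
  - The picture comparison for the vials and tip box came out at about 15 grey levels for all three. I put this down to lighting, so it neither confirms nor denies that they stayed put.
  - The fingers closed to 41.8 mm on the 44 mm ball, so I may have gripped slightly off its widest part. I saw no sign of slip.

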